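# Refit the shower screen of a brew head and screw its ring home

## Task

Fit the loose steel shower screen into the mouth of the brew head in the stand, lying flat on its springy gasket, and let go of it; then put the screw ring over it and turn the ring clockwise until it is fully home against its stop. The thread has no mark, so find its start by feel, and be gentle: the thin screen must never be pressed hard. Leave the other things on the bar where they are.

Things in the scene. Friction and masses are not known exactly. Their poses are not given: they have to be found in the camera images.
- mouth (a point): Centre of the open mouth, at the rim, of the brew head: a steel chamber fixed mouth up in a blue stand, rim 70 mm above the counter; z is up. The bore is 44 mm in diameter; its wall is 50 mm outside for 16 mm below the rim, then comes a 64 mm round body.
- head: The same brew head with its stand: origin on its axis at the counter. The blue foot is 100 mm round and 18 mm high; a red tongue reaches 80 mm from the axis along +x, 30 mm high.
- gasket (a point): On the head's axis, 5 mm below the rim: top of the black rubber gasket plate in the bore, at rest. It is on a spring and gives way 6.5 mm, from about 3 N on and growing by 1.2 N per mm, and is then hard.
- ribs (a point): On the head's axis, 3 mm below the rim. Outside the wall run three brass thread ribs, 57 mm outside diameter, 64 degrees long, 3.25 mm high, with gaps of some 54 degrees: each begins level with the rim and falls 3 mm in 56 degrees clockwise (seen from above), with a stop for the pin under its low end. Their angle on the head differs every time and is not reported: this point's yaw says nothing of it.
- screen_mid (a point): The loose shower screen, stem up on the counter: a steel disk with holes, 42 mm in diameter, 4 mm thick, lower rim chamfered, with an upright orange stem 14 mm in diameter and 24 mm tall on it to hold it by (28 mm in all). This point is on its axis 14 mm above its underside; z is up. It dents if pressed on with more than 25 N.
- screen: The same screen: origin at the centre of its underside. At rest on the gasket in the mouth its underside is 5 mm below the rim and the disk's top 1 mm below it.
- ring_mid (a point): The loose screw ring, right way up, 36 mm tall: a copper skirt 67 mm outside, 61 mm inside, closed by a flange whose top is 15 mm up; above that a white ribbed grip collar 48 mm in diameter and 21 mm tall. A 34 mm hole runs right through and clears the screen's stem. This point is on its axis, 18 mm above the lower edge; z is up.
- pins (a point): On the ring's axis, 3 mm above its lower edge, level with three steel pins inside the skirt: 3.5 mm thick, 120 degrees apart, one along +x, reaching in to 26 mm from the axis. With the pins on top of the ribs the ring rests high; in the gaps it drops on the screen and, pressed 2 mm or more further (about 6 N), its pins pass under the ribs as it turns clockwise.
- ring: The same ring: origin on its axis at its lower edge. A tube 41 mm across under the flange, ending 5 mm above this edge, presses on the screen. This edge is 1 to 4 mm below the rim with pins on the ribs, 6 mm at first rest on the screen, 8 mm as the pins enter, and 10.5 mm when screwed home at the firm stop, about 52 degrees after entry. Spring and friction hold it there.
- cup: Bystander: terracotta espresso mug, 68 mm across, 58 mm tall, standing; origin at the centre of its foot
- pitcher: Bystander: steel milk jug, 84 mm across, 100 mm tall; origin at the centre of its foot
- tamper: Bystander: steel coffee tamper standing on its 58 mm foot, 80 mm tall; origin at the centre of its foot
- basket: Bystander: small spare steel filter bowl, 60 mm across, 26 mm tall; not needed; origin under its centre
- portafilter: Bystander: portafilter: steel cup 68 mm across, 30 mm tall, with a black handle reaching 180 mm along its own +x; origin under the cup's centre
- brush: Bystander: cleaning brush lying flat on the counter, off to the left, about 200 mm long; origin near its middle
Things that resemble listed ones, but are neither listed nor needed, are in the scene too. Leave any turquoise look-alike of the head alone. What is shaped like the screen but black is not meant.

How it is judged (in metres and radians):
On the way:
1. the screen lies flat on the gasket in the mouth, let go of, while the ring is still away (horizontal distance between screen_mid and mouth below 0.003 m and z of screen_mid in the frame of mouth below 0.0105 m and angle between screen_mid's own z axis and vertical below 0.06 rad and distance between ring_mid and mouth above 0.05 m and contact force between screen and the fingers below 0.1 N), for 0.2 s.
At the end, for the whole second after the job is handed in: The ring is screwed home and at rest: its centre within 3 mm of the mouth's axis and less than 8.5 mm above the rim (7.5 mm at the stop), upright within 0.05 rad; under it the screen is flat within 0.05 rad, within 3 mm of the axis and with its centre point less than 6 mm above the rim (horizontal distance between each of ring_mid, screen_mid and mouth below 0.003 m and z of ring_mid in the frame of mouth below 0.0085 m and angle between each of ring_mid, screen_mid's own z axis and vertical below 0.05 rad and z of screen_mid in the frame of mouth below 0.006 m and linear speed of each of ring, screen below 0.01 m/s); the robot touches nothing.
It fails at once if the screen is pressed on with more than 25 N by the ring, or into the head (contact force between ring and screen above 25 N or contact force between screen and head above 25 N).
It fails at once if a bystander is moved by more than 30 mm (distance of any of cup, pitcher, tamper, basket, portafilter, brush from where it was at the start of the episode above 0.03 m).
It also fails if it takes over 72 s, if anything falls off the work surface, if the arm or the gripper's body presses on something with over 40 N, if the wrist force passes 120 N, or if a joint passes its speed limit or range.

## Robot

A 6-joint arm with a two-finger parallel gripper is mounted at the origin on the work surface. World frame = base frame: x ahead of the robot, y to its left, z up, the work surface at z = 0. Lengths are in mm, angles in rad, forces in N, time in s.
With the tool pointing down it reaches from about 400 to 925 mm from the base axis. Payload 12.5 kg.
Tool frame: the origin (TCP) lies at the very end of the fingers, on their centre line; the grasp point (between the pads) lies env.grip_point_offset behind it (env.grip_point_offset is the distance from the TCP to the grasp point, in mm); y points along the fingers, z is the direction in which the jaws open and shut, and the axes are right-handed (so a half turn about y gives the same grasp; the last joint's range is limited). The gripper opens to 95 mm and grips with 3 to 60 N. Pads are 20 mm wide; open, the fingers measure 119 mm over their backs; the gripper's body (75 mm by 180 mm) begins 59 mm behind the grasp point.
Start: joints at [1.113, 0.491, 1.559, -0, 1.092, -0.106], TCP at [215.352, 586.746, 214.661] pointing down, gripper open.
Joint ranges: [-3.1, 3.1], [-0.84, 2.19], [0.05, 2.79], [-1.13, 4.28], [0.06, 2.93], [-2.69, 2.69]. Speed limits (rad/s): [2.22, 2.22, 2.79, 3.14, 3.14, 3.14].

## Interface

Orientations are given as [roll, pitch, yaw] about the fixed x, y, z axes, in that order (R = Rz(yaw) Ry(pitch) Rx(roll)).
In Python, from cell import readout, read_camera, env, nets gives the robot as it stands.
- The arm moves only by the tool apply_moves, never from a script. Its argument "increments" is a list of rows, each a list of 3 entries, a list of its own where there are three numbers: the shift along the tool's x, y, z in cm, then the turn, a rotation vector about the tool's x, y, z in degrees, then the finger opening in cm, from 0 to 9.51. A call has exactly 5 rows; each row shifts and turns the pose as measured when the row begins, along the tool's axes as they then stand; what a row does not reach is not made up. A row lasts 1/8 s, in which the tool goes at most 62.5 mm and 10.7 degrees, less where a joint would pass 70% of its speed; a pose out of reach is approached as far as the arm can. A call with a gripper value outside its range is refused whole. The fingers move at their own pace and stop on an object; the grip force is fixed at half the most. Time passes only in rows, so rows that do not move let the fingers close, or fill a call up. It gives the time, the measured TCP pose, the force and the opening at its end, in the units of the state.
- readout.state(): the state, without advancing time (a new reading comes with each control period).
- read_camera(name): name is "scene" or "top" or "wrist"; returns a dict with "img" (384x512x3 uint8, red, green, blue), "vfov" (degrees; the focal length in pixels is half the picture's height over the tangent of half this angle, whatever the lens; pixels are square), "cx", "cy" (the principal point, pixels), "rvec" (rotation vector, rad) and "tvec" (3), from world to camera coordinates, as OpenCV has them; the wrist camera has in their place "mount" (4x4, takes a point from camera to tool coordinates, whose origin is the TCP and whose axes are the tool frame's). Camera axes: x right, y down, z forward; pixel columns grow to the right and rows downward; lengths in mm; the calibration is good to about 2 mm. A picture is of the moment at which its call begins: read the wrist's pose just before it. There is no depth.
- env.job_done(): hands the job in, once; it reports no verdict.
Trained networks look in a picture, given as the dict that the camera call returned (one of the last four; its "shot" number tells which), for a name from the list of things; names that differ only in an ending like _2 or _b are one class to them, and where a whole thing is asked for, a point or a joint stands for the part that bears it (a point fixed in the world has none). Each returns a list of dicts, best first, with "confidence" (0 to 1); they miss things now and then, are a little off and sometimes report something else, mostly with a low value. They report only what shows in the picture. A call takes as long as a camera call. They do not tell look-alikes from the thing itself.
- nets.look_for(picture, thing): "point" ([x, y, z] in mm, in the coordinates of the camera as it stood for that picture, good to about 4 mm: the middle of the surface that is visible of it).
- nets.mark_of(picture, thing): "point" ([x, y, z] in mm, in the coordinates of the camera as it stood for that picture, good to about 4 mm: a listed point, or the origin of a listed thing).
The state is a dict: "t": time; "joints": joint angles; "qvel": joint speeds; "tau": joint torques, N m; "eef_pos": TCP position; "tcp_rot": TCP orientation; "ft_force": force on the tool from outside, world axes, zero at the start; "moment": the same for the moment, N m; "opening": opening from 0.0 (shut) to 1.0 (fully open).
Only numpy, scipy, OpenCV 4.12 (cv2) and the standard library are available. Lean on these libraries where they do the work, as an engineer would, in place of code of your own. Each camera call takes 0.05 s, during which the arm holds its last target. There are 200 camera calls.

## Working session

There is one attempt and no reset: what is moved stays moved. The work goes in short steps, Python scripts to look and compute and a tool call to move; the robot and the scene stay as the last step left them, time stands still between calls to the robot, and variables do not carry over. Pictures are saved under pics/ and viewed, about 8 in all and at most 12, crops included, and the job is handed in when it is done.

Besides the shell and the picture viewer there is one more tool, called by a JSON object that holds its "fn" and its "kwargs", one argument or row to a line. apply_moves: Moves the arm, as the interface text tells. Its arguments: {"type":"object","properties":{"increments":{"type":"array"}},"required":["increments"]}

```bash
mkdir -p pics; ls; cat > h.py <<'E'
import numpy as np, cv2
from scipy.spatial.transform import Rotation as R
from cell import readout, read_camera, env, nets
def tool(s=None):
    s=s or readout.state()
    T=np.eye(4); T[:3,:3]=R.from_euler('xyz',s['tcp_rot']).as_matrix(); T[:3,3]=s['eef_pos']; return T
def cam2world(p,T=None):
    M=np.eye(4)
    if 'mount' in p: return T@np.array(p['mount'])
    M[:3,:3]=cv2.Rodrigues(np.array(p['rvec'],float))[0]; M[:3,3]=np.ravel(p['tvec']); return np.linalg.inv(M)
def shot(name,fn=None):
    T=tool(); p=read_camera(name); p['C']=cam2world(p,T)
    if fn: cv2.imwrite('pics/'+fn,p['img'][:,:,::-1])
    return p
def find(p,thing,f='mark_of',n=4):
    out=[]
    for d in getattr(nets,f)(p,thing)[:n]:
        w=p['C']@np.append(d['point'],1); out.append((round(d['confidence'],2),np.round(w[:3],1).tolist()))
    return out
def foc(p): return p['img'].shape[0]/2/np.tan(np.radians(p['vfov'])/2)
def pix2z(p,u,v,z):
    d=p['C'][:3,:3]@np.array([(u-p['cx'])/foc(p),(v-p['cy'])/foc(p),1]); o=p['C'][:3,3]
    return o+d*(z-o[2])/d[2]
def proj(p,w):
    c=np.linalg.inv(p['C'])@np.append(w,1); return c[:2]/c[2]*foc(p)+[p['cx'],p['cy']]
E
python3 - <<'E'
from h import *
print(readout.state(),env.grip_point_offset); print(np.round(tool(),3))
a=shot('top','top.png'); b=shot('scene','scene.png')
for t in ['mouth','head','screen_mid','screen','ring_mid','ring','pitcher','tamper','cup','basket','portafilter','brush']:
    print(t,'TOP',find(a,t),'SC',find(b,t))
E
```

```text
pics
{'t': 0.0, 'joints': array([ 1.11337892e+00,  4.91595290e-01,  1.55945863e+00,  4.29239730e-06,
        1.09170413e+00, -1.05597562e-01]), 'qvel': array([-0.00144253, -0.00049237,  0.00093899, -0.00161042, -0.00026331,
       -0.00023475]), 'tau': array([ 6.30582035e-04, -6.12644148e+01, -2.58204818e+01,  6.92835893e-02,
        4.79797251e-02, -7.08660923e-05]), 'eef_pos': array([215.24489784, 586.50102077, 214.03639134]), 'tcp_rot': array([-1.57195483e+00,  1.26619829e-04, -3.51821900e-01]), 'ft_force': array([ 0.26663601,  0.83808431, -0.01569145]), 'moment': array([ 0.01309057, -0.01904305, -0.018135  ]), 'opening': 0.9998344900292074} 18.8
[[ 9.39000e-01 -1.00000e-03  3.45000e-01  2.15245e+02]
 [-3.45000e-01 -1.00000e-03  9.39000e-01  5.86501e+02]
 [-0.00000e+00 -1.00000e+00 -1.00000e-03  2.14036e+02]
 [ 0.00000e+00  0.00000e+00  0.00000e+00  1.00000e+00]]
mouth TOP [(0.87, [567.9, 52.9, 67.4]), (0.69, [338.6, 127.4, 66.5])] SC [(0.94, [568.7, 53.2, 65.7]), (0.89, [340.1, 133.1, 67.3])]
head TOP [(0.9, [339.7, 131.6, 0.5]), (0.69, [570.9, 54.0, 0.4]), (0.36, [461.5, -172.9,
[... 578 characters left out ...]
])] SC [(0.64, [460.8, -173.1, -0.7])]
pitcher TOP [(0.79, [640.4, -361.8, 2.8]), (0.45, [616.0, 192.8, 1.5])] SC [(0.89, [642.0, -361.2, -1.8]), (0.72, [460.6, -168.9, -0.9])]
tamper TOP [(0.59, [452.4, -15.4, -1.4])] SC [(0.74, [454.1, -12.3, -2.4]), (0.5, [460.2, -172.8, 1.4]), (0.35, [571.9, 58.2, 64.8])]
cup TOP [(0.72, [568.8, 54.7, 70.7]), (0.6, [724.6, 262.5, -0.3])] SC [(0.59, [717.8, 264.8, 0.5])]
basket TOP [(0.69, [618.5, 189.6, 0.7])] SC [(0.54, [615.1, 192.3, -2.9]), (0.23, [467.8, 224.4, 15.0])]
portafilter TOP [(0.71, [770.9, -62.9, -0.7])] SC [(0.88, [774.1, -61.5, -0.4])]
brush TOP [(0.72, [570.5, 57.7, 67.5])] SC [(0.81, [482.3, 424.2, -2.2]), (0.21, [774.4, -58.7, -1.6])]
```

View pics/top.png

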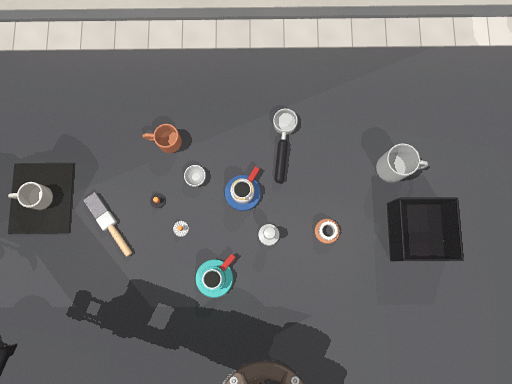

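View pics/scene.png

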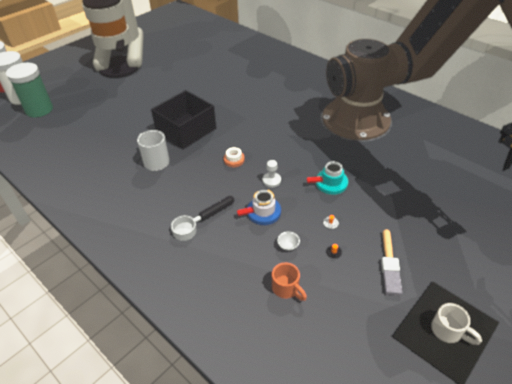

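The top view shows the blue head at about (242,190) px with its red tongue up-right, and the turquoise look-alike at (213,279). The steel screen with the orange stem is at (181,229), its black look-alike at (156,201), and the ring at (327,231). The network positions agree with these. Heading to the screen.

{"fn": "apply_moves", "kwargs": {
  "increments": [
    [[4.5,0,-3.1],[0,0,0],9.5],
    [[4.5,0,-3.1],[0,0,0],9.5],
    [[4.5,0,-3.1],[0,0,0],9.5],
    [[4.5,0,-3.1],[0,0,0],9.5],
    [[4.5,0,-3.1],[0,0,0],6]
  ]
}}

```text
t: 1.92
eef_pos: [375.8, 360.3, 214.3]
tcp_rot: [-1.569, -0.001, -0.346]
ft_force: [1.0, 0.2, -0.6]
opening: 0.941
```

{"fn": "apply_moves", "kwargs": {
  "increments": [
    [[4.5,2,-3.1],[0,0,0],5],
    [[4.5,2,-3.1],[0,0,0],5],
    [[4.4,2,-3.0],[0,0,0],5],
    [[0,0,0],[0,0,0],5],
    [[0,0,0],[0,0,0],5]
  ]
}}

```text
t: 2.55
eef_pos: [475.7, 221.7, 153.9]
tcp_rot: [-1.566, -0.003, -0.35]
ft_force: [-0.2, 1.5, 0.4]
opening: 0.529
```

```bash
cat >> h.py <<'E'
def todo(w,yaw=None):
    T=tool(); d=T[:3,:3].T@(np.array(w)-T[:3,3]); s=readout.state()
    print('tool move cm',np.round(d/10,2),'tcp',np.round(T[:3,3],1),'rot',np.round(s['tcp_rot'],4),'op',round(s['opening']*95,1),'F',np.round(s['ft_force'],1),'t',round(s['t'],2),'j6',round(s['joints'][5],2))
E
python3 - <<'E'
from h import *
a=shot('wrist','w1.png')
print(find(a,'screen_mid'),find(a,'screen'))
todo([470,227,7])
E
```

```text
[(0.86, [471.1, 223.0, 17.5]), (0.72, [551.8, 289.4, 14.3])] [(0.97, [469.6, 222.7, 1.0]), (0.84, [547.4, 288.4, -1.6])]
tool move cm [-0.71 14.72  0.17] tcp [475.3 222.5 154.2] rot [-1.5659 -0.0036 -0.3483] op 50.1 F [-0.3 -0.3 -0.2] t 2.7 j6 -0.91
```

View pics/w1.png

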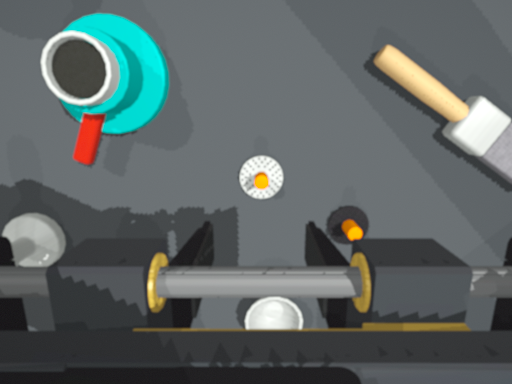

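The wrist view shows the screen at about (262,178), with the orange stem top near (261,181) and the black look-alike at (350,228). I'll refine the position from these pixels.

```bash
python3 - <<'E'
from h import *
a=shot('wrist'); im=a['img'].astype(int); g=im[150:205,232:292]
hsv=cv2.cvtColor(a['img'],cv2.COLOR_RGB2HSV)[150:205,232:292]
o=((hsv[...,1]>150)&(hsv[...,2]>120)).astype('u1'); d=(hsv[...,2]>95).astype('u1')
d=cv2.morphologyEx(d|o,cv2.MORPH_CLOSE,np.ones((7,7)))
c=max(cv2.findContours(d,0,2)[0],key=cv2.contourArea); (u,v),r=cv2.minEnclosingCircle(c)
ys,xs=np.nonzero(o); print('disk',u+232,v+150,r,pix2z(a,u+232,v+150,3),pix2z(a,u+232+r,v+150,3))
print('stem',xs.mean()+232,ys.mean()+150,len(xs),pix2z(a,xs.mean()+232,ys.mean()+150,22),pix2z(a,xs.mean()+232,ys.mean()+150,28))
E
```

```text
disk 261.5 177.0 39.99072265625 [471.55854351 227.17139423   3.        ] [485.17788325 264.45804214   3.        ]
stem 260.0988372093023 180.86627906976744 172 [470.83917587 225.78251067  22.        ] [469.59880732 226.1787403   28.        ]
```

{"fn": "apply_moves", "kwargs": {
  "increments": [
    [[-0.64,5,0.12],[0,0,0],5],
    [[0,5,0],[0,0,0],4],
    [[0,1.5,0],[0,0,0],4],
    [[0,0,0],[0,0,0],4],
    [[0,0,0],[0,0,0],4]
  ]
}}

```text
t: 3.38
eef_pos: [470.2, 231.1, 39.3]
tcp_rot: [-1.562, -0.009, -0.341]
ft_force: [-0.1, 0.4, 1.2]
opening: 0.421
```

```bash
python3 - <<'E'
from h import *
a=shot('wrist','w2.png'); 
print(find(a,'screen_mid'),find(a,'screen'))
hsv=cv2.cvtColor(a['img'],cv2.COLOR_RGB2HSV)
o=((hsv[...,0]<20)&(hsv[...,1]>150)&(hsv[...,2]>120)).astype('u1')
n,l,st,ce=cv2.connectedComponentsWithStats(o)
for i in range(1,n):
    if st[i,4]>60: print(st[i],ce[i],pix2z(a,*ce[i],22)[:2])
print('tip line px',proj(a,tool()[:3,3]),proj(a,[470.5,226,28]))
todo([470.5,226,7])
E
```

```text
[(0.61, [468.8, 226.1, 16.8])] [(0.73, [470.9, 225.1, 3.0])]
[241 217  23  31 548] [251.84306569 232.17335766] [470.11340101 226.44473983]
tip line px [259.02914188 241.7261499 ] [251.23857711 236.75488091]
tool move cm [ 0.14  3.24 -0.48] tcp [470.4 230.8  39.4] rot [-1.5612 -0.0094 -0.3418] op 39.9 F [0.6 0.4 0.4] t 3.52 j6 -0.9
```

View pics/w2.png

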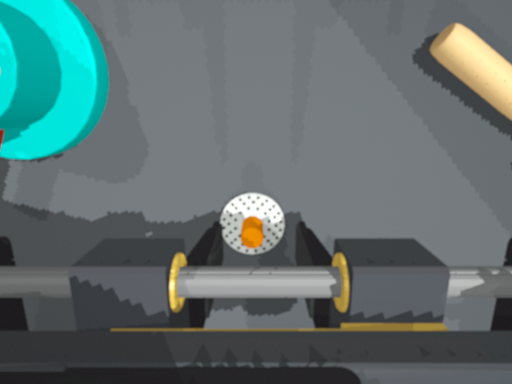

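The wrist view shows the stem at (252,232) between the fingers. The tool has drifted slightly in tilt, so I'll add a tilt correction to the helper.

```bash
cat >> h.py <<'E'
def todo(w,yaw=None):
    T=tool(); s=readout.state()
    if yaw is None: yaw=s['tcp_rot'][2]
    rv=R.from_matrix(T[:3,:3].T@R.from_euler('xyz',[-np.pi/2,0,yaw]).as_matrix()).as_rotvec(degrees=True)
    d=T[:3,:3].T@(np.array(w)-T[:3,3])
    print('cm',np.round(d/10,2),'deg',np.round(rv,2),'tcp',np.round(T[:3,3],1),'rot',np.round(s['tcp_rot'],4),'op',round(s['opening']*95,1),'F',np.round(s['ft_force'],1),'t',round(s['t'],2),'j6',round(s['joints'][5],2))
E
python3 -c "
from h import *
todo([470.5,226.2,7.5],-0.35)"
```

```text
cm [ 0.13  3.19 -0.46] deg [-0.55  0.48  0.54] tcp [470.4 230.8  39.4] rot [-1.5612 -0.0094 -0.3418] op 39.9 F [0.6 0.4 0.4] t 3.52 j6 -0.9
```

{"fn": "apply_moves", "kwargs": {
  "increments": [
    [[0.13,1.5,-0.46],[-0.55,0.48,0.54],4],
    [[0,1.2,0],[0,0,0],4],
    [[0,0.4,0],[0,0,0],4],
    [[0,0,0],[0,0,0],4],
    [[0,0,0],[0,0,0],4]
  ]
}}

```text
t: 4.15
eef_pos: [470.6, 225.6, 6.7]
tcp_rot: [-1.571, 0.0, -0.351]
ft_force: [0.5, -1.4, 0.6]
opening: 0.42
```

```bash
python3 -c "
from h import *
todo([470.5,226.2,7.0],-0.35)"
```

```text
cm [-0.03 -0.03  0.05] deg [ 0.   -0.06 -0.  ] tcp [470.6 225.6   6.7] rot [-1.5709  0.     -0.3511] op 39.9 F [ 0.5 -1.4  0.6] t 4.15 j6 -0.9
```

Centred and vertical, so I'll close now.

{"fn": "apply_moves", "kwargs": {
  "increments": [
    [[0,0,0],[0,0,0],0.5],
    [[0,0,0],[0,0,0],0.5],
    [[0,0,0],[0,0,0],0.5],
    [[0,0,0],[0,0,0],0.5],
    [[0,0,0],[0,0,0],0.5]
  ]
}}

```text
t: 4.78
eef_pos: [470.8, 225.8, 7.3]
tcp_rot: [-1.57, -0.001, -0.351]
ft_force: [0.4, 0.2, -0.8]
opening: 0.141
```

{"fn": "apply_moves", "kwargs": {
  "increments": [
    [[0,-3,0],[0,0,0],0.5],
    [[0,-5,0],[0,0,0],0.5],
    [[0,-5,0],[0,0,0],0.5],
    [[0,-2,0],[0,0,0],0.5],
    [[0,0,0],[0,0,0],0.5]
  ]
}}

```text
t: 5.4
eef_pos: [470.3, 225.6, 161.2]
tcp_rot: [-1.571, 0.001, -0.351]
ft_force: [0.7, 0.2, -0.9]
opening: 0.141
```

```bash
python3 -c "
from h import *
a=shot('wrist','w3.png'); print(find(a,'screen_mid'),find(a,'screen'))
T=np.linalg.inv(tool())
for t in ('screen_mid','screen'):
  for c,w in find(a,t): print(t,c,np.round(T@np.append(w,1),1))
todo([569,54,160],-0.35)"
```

```text
[(0.57, [552.1, 291.9, 10.1])] [(0.65, [471.2, 223.3, 154.0]), (0.63, [548.1, 292.0, -1.3])]
screen_mid 0.57 [ 55.2 148.4  91.5   1. ]
screen 0.65 [ 2.3  5.  -1.2  1. ]
screen 0.63 [ 51.5 159.8  90.2   1. ]
cm [ 15.24  -0.15 -12.66] deg [ 0.2  -0.07 -0.25] tcp [469.4 225.3 158.8] rot [-1.5743  0.0044 -0.3512] op 13.0 F [-0.1 -0.4 -1. ] t 5.65 j6 -0.9
```

{"fn": "apply_moves", "kwargs": {
  "increments": [
    [[4.6,0,-3.2],[0.2,0,-0.25],0.5],
    [[4.6,0,-3.2],[0,0,0],0.5],
    [[4.6,0,-3.2],[0,0,0],0.5],
    [[4.6,-0.2,-3.1],[0,0,0],0.5],
    [[0,0,0],[0,0,0],0.5]
  ]
}}

```text
t: 6.28
eef_pos: [601.2, 37.8, 154.5]
tcp_rot: [-1.574, 0.007, -0.348]
ft_force: [0.6, 0.5, 0.3]
opening: 0.136
```

```bash
python3 -c "
from h import *
todo([569,54,160],-0.35)
a=shot('wrist','w4.png'); print(find(a,'mouth'),find(a,'head'),find(a,'gasket'),find(a,'screen'))
print(a['C'].round(2), foc(a))
b=shot('top'); print(find(b,'mouth'))
print(proj(a,[569,54,70]),proj(a,tool()[:3,3]))
"
```

```text
cm [-3.59 -0.52  0.42] deg [ 0.17  0.09 -0.42] tcp [601.2  37.8 154.5] rot [-1.5738  0.0074 -0.3484] op 13.0 F [0.6 0.5 0.3] t 6.28 j6 -1.27
[(0.88, [569.2, 53.5, 71.8])] [(0.71, [570.5, 53.3, 1.4]), (0.56, [456.9, -174.7, 1.4])] [(0.72, [570.4, 59.5, 64.1])] [(0.94, [600.5, 37.2, 150.9])]
[[ 3.4000e-01  9.1000e-01  2.3000e-01  5.3655e+02]
 [ 9.4000e-01 -3.3000e-01 -9.0000e-02  6.1560e+01]
 [-0.0000e+00  2.4000e-01 -9.7000e-01  3.2486e+02]
 [ 0.0000e+00  0.0000e+00  0.0000e+00  1.0000e+00]] 329.5599777685729
[]
[265.00976487 156.47654779] [265.22745191 236.80131239]
```

View pics/w4.png

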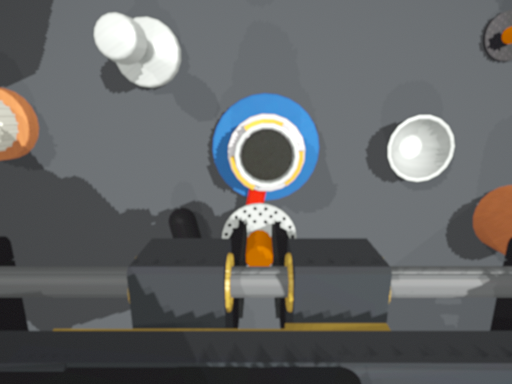

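The mouth bore is at about (267,155), with three brass ribs around it. The held screen's disk arc is near (259,222), seen in the same picture. I'll fit circles to both to get the true offset between them.

```bash
cat > fit.py <<'E'
from h import *
from scipy.optimize import least_squares
def circ(P,r,fixed=True):
    f=lambda q: np.hypot(P[:,0]-q[0],P[:,1]-q[1])-(r if fixed else q[2])
    s=least_squares(f,[*P.mean(0),r][:2 if fixed else 3],loss='soft_l1',f_scale=0.5); return s.x,np.sqrt(np.mean(s.fun**2))
a=shot('wrist','w5.png'); T=tool(); g=cv2.cvtColor(a['img'],cv2.COLOR_RGB2GRAY)
m=proj(a,[569,54,70]); 
def rays(c,angs,r0,r1,sign):
    out=[]
    for t in angs:
        rr=np.arange(r0,r1,0.25); x=c[0]+rr*np.cos(t); y=c[1]+rr*np.sin(t)
        v=cv2.remap(g,x.astype('f4')[None],y.astype('f4')[None],1)[0].astype(float)
        d=sign*(v[4:]-v[:-4]); k=d.argmax()
        if d[k]>25: out.append((x[k+2],y[k+2]))
    return np.array(out)
B=rays(m,np.arange(0,2*np.pi,.1),15,36,1)
W=np.array([pix2z(a,u,v,70)[:2] for u,v in B]); print('mouth',len(B),circ(W,22),circ(W,22,False))
zt=T[2,3]-3
c=proj(a,[*T[:2,3],zt]); S=rays(c,np.radians(np.arange(188,353,4)),20,50,-1)
W=np.array([pix2z(a,u,v,zt)[:2] for u,v in S]); x,e=circ(W,21); print('screen',len(S),x,e,circ(W,21,False))
print('screen in tool',T[:3,:3].T@(np.array([*x,zt])-T[:3,3]))
todo([569,54,160],-0.35)
im=a['img'].copy()
for u,v in np.vstack([B,S]): im[int(round(v)),int(round(u))]=[255,0,255]
cv2.imwrite('pics/w5c.png',cv2.resize(im[80:280,160:360],None,fx=3,fy=3,interpolation=0)[:,:,::-1])
E
python3 fit.py
```

```text
mouth 63 (array([568.89036824,  55.92052456]), np.float64(1.5128445054081472)) (array([568.97494832,  55.43859298,  20.65472044]), np.float64(0.5190136938441368))
screen 41 [599.20689793  41.56390974] 1.6874592211973185 (array([599.51877802,  41.46589622,  21.24909988]), np.float64(1.666778198636817))
screen in tool [-0.17315289  3.00170047 -0.22783122]
cm [-3.28 -0.36  0.13] deg [ 0.14  0.38 -0.36] tcp [599.5  41.7 156.2] rot [-1.5731  0.0063 -0.3434] op 13.1 F [ 0.3  0.1 -0.3] t 6.67 j6 -1.27
```

View pics/w5c.png

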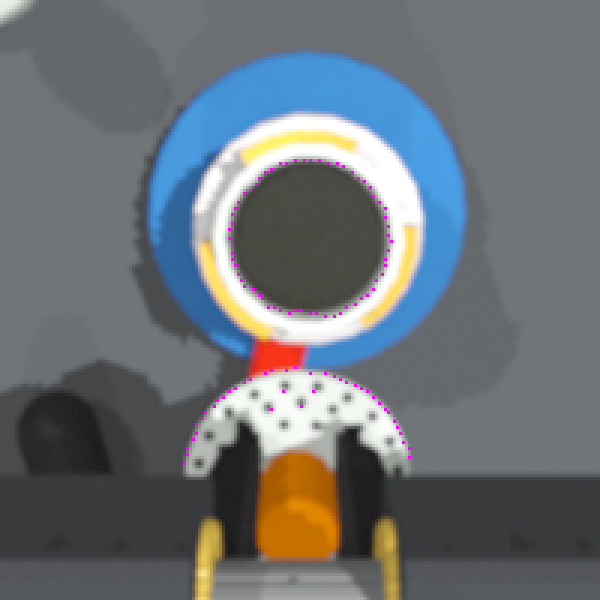

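The fits sit well on the bore and on the disk edge. The screen is centred in the fingers to 0.3 mm, so I'll move over the mouth.

{"fn": "apply_moves", "kwargs": {
  "increments": [
    [[-1.7,0,0.1],[0.14,0.38,-0.36],0.5],
    [[-1.6,1,0.1],[0,0,0],0.5],
    [[0,2.5,0],[0,0,0],0.5],
    [[0,2.5,0],[0,0,0],0.5],
    [[0,0,0],[0,0,0],0.5]
  ]
}}

```text
t: 7.3
eef_pos: [567.6, 58.2, 96.6]
tcp_rot: [-1.57, -0.003, -0.346]
ft_force: [-0.8, 0.4, -0.1]
opening: 0.14
```

{"fn": "apply_moves", "kwargs": {
  "increments": [
    [[0,0,0],[0,0,0],0.5],
    [[0,0,0],[0,0,0],0.5],
    [[0,0,0],[0,0,0],0.5],
    [[0,0,0],[0,0,0],0.5],
    [[0,0,0],[0,0,0],0.5]
  ]
}}

```text
t: 7.92
eef_pos: [568.8, 58.6, 99.8]
tcp_rot: [-1.568, -0.007, -0.345]
ft_force: [0.2, 0.4, -0.3]
opening: 0.14
```

```bash
python3 -c "
from h import *
todo([569.2,55.3,80],-0.35)
a=shot('wrist')
cv2.imwrite('pics/w6.png',cv2.resize(a['img'][110:310,160:360],None,fx=3,fy=3,interpolation=2)[:,:,::-1])
c=[569.2,55.3]
for r,z in((25,70),(28.5,69)):
  print(r,[proj(a,[c[0]+r*np.cos(t),c[1]+r*np.sin(t),z]).round(1).tolist() for t in np.radians([70,160,250,340])])
"
```

```text
cm [ 0.13  1.98 -0.3 ] deg [-0.15  0.28  0.4 ] tcp [568.8  58.6  99.8] rot [-1.5682 -0.0071 -0.3452] op 13.3 F [ 0.2  0.4 -0.3] t 7.92 j6 -1.24
25 [[293.6, 225.0], [254.6, 187.0], [215.5, 224.9], [254.6, 260.7]]
28.5 [[298.9, 224.5], [254.6, 181.2], [210.3, 224.4], [254.6, 264.8]]
```

View pics/w6.png

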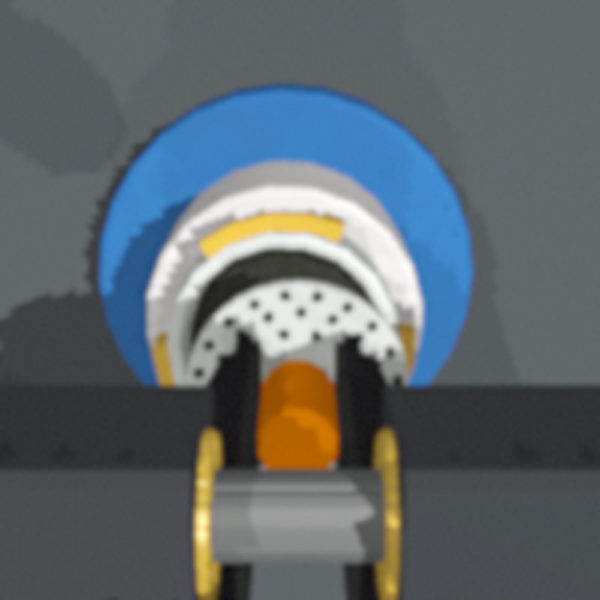

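The crop shows the screen about 3 mm to +tool z of the bore, which agrees with the computed −0.3 cm correction. I'll apply it and come lower.

{"fn": "apply_moves", "kwargs": {
  "increments": [
    [[0.13,0.5,-0.3],[-0.15,0.28,0.4],0.5],
    [[0,0.7,0],[0,0,0],0.5],
    [[0,0.2,0],[0,0,0],0.5],
    [[0,0,0],[0,0,0],0.5],
    [[0,0,0],[0,0,0],0.5]
  ]
}}

```text
t: 8.6
eef_pos: [568.9, 55.0, 84.2]
tcp_rot: [-1.571, 0.001, -0.351]
ft_force: [0.1, 0.6, -0.7]
opening: 0.139
```

```bash
python3 -c "
from h import *
todo([569.2,55.3,80],-0.35)
a=shot('wrist')
cv2.imwrite('pics/w7.png',cv2.resize(a['img'][130:280,170:340],None,fx=4,fy=4,interpolation=2)[:,:,::-1])
todo([569.2,55.3,80],-0.35)
T=tool();c=[569.2,55.3]
g=cv2.cvtColor(a['img'],cv2.COLOR_RGB2GRAY)
im=a['img'].copy()
def draw(c,r,z,col):
  for t in np.radians(range(0,360,3)):
    u,v=proj(a,[c[0]+r*np.cos(t),c[1]+r*np.sin(t),z]).round().astype(int)
    im[v,u]=col
draw(c,22,70,[255,0,255]);draw(c,25,70,[255,0,255]);draw(T[:2,3],21,T[2,3]-3,[0,255,0]);draw(c,50,18,[255,0,255])
cv2.imwrite('pics/w7.png',cv2.resize(im[130:280,150:350],None,fx=4,fy=4,interpolation=0)[:,:,::-1])
"
```

```text
cm [0.02 0.42 0.04] deg [ 0.03 -0.03 -0.08] tcp [568.9  55.   84.2] rot [-1.5713e+00  1.4000e-03 -3.5050e-01] op 13.2 F [ 0.1  0.6 -0.7] t 8.6 j6 -1.24
cm [0.01 0.43 0.04] deg [ 0.03 -0.04 -0.08] tcp [568.9  55.   84.3] rot [-1.5713e+00  1.3000e-03 -3.5060e-01] op 13.4 F [ 0.4  0.9 -0. ] t 8.65 j6 -1.24
```

View pics/w7.png

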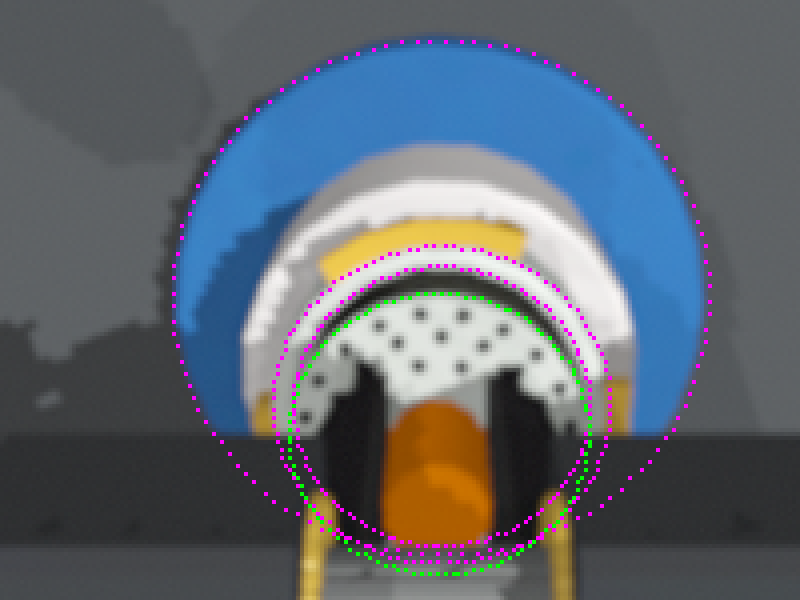

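The overlay lines up to about 0.5 mm, so I'm lowering gently into the bore.

{"fn": "apply_moves", "kwargs": {
  "increments": [
    [[0.02,0.3,0.04],[0,0,0],0.5],
    [[0,0.2,0],[0,0,0],0.5],
    [[0,0.2,0],[0,0,0],0.5],
    [[0,0.15,0],[0,0,0],0.5],
    [[0,0,0],[0,0,0],0.5]
  ]
}}

```text
t: 9.28
eef_pos: [569.3, 55.4, 75.4]
tcp_rot: [-1.571, 0.001, -0.351]
ft_force: [-0.1, 0.2, -0.2]
opening: 0.139
```

```bash
python3 -c "
from h import *
todo([569.2,55.3,72],-0.35)"
```

```text
cm [-0.01  0.34 -0.01] deg [ 0.02 -0.03 -0.06] tcp [569.3  55.4  75.4] rot [-1.5711e+00  1.0000e-03 -3.5050e-01] op 13.2 F [-0.1  0.2 -0.2] t 9.28 j6 -1.24
```

{"fn": "apply_moves", "kwargs": {
  "increments": [
    [[0,0.15,0],[0,0,0],0.5],
    [[0,0.1,0],[0,0,0],0.5],
    [[0,0.05,0],[0,0,0],0.5],
    [[0,0,0],[0,0,0],0.5],
    [[0,0,0],[0,0,0],0.5]
  ]
}}

```text
t: 9.9
eef_pos: [569.4, 55.4, 72.3]
tcp_rot: [-1.571, 0.001, -0.35]
ft_force: [0.7, 0.6, -0.4]
opening: 0.139
```

No contact force, and the underside is near 65 mm. Releasing to a small opening.

{"fn": "apply_moves", "kwargs": {
  "increments": [
    [[0,0,0],[0,0,0],2.4],
    [[0,0,0],[0,0,0],2.4],
    [[0,0,0],[0,0,0],2.4],
    [[0,-0.3,0],[0,0,0],2.4],
    [[0,-2,0],[0,0,0],2.4]
  ]
}}

```text
t: 10.52
eef_pos: [568.9, 55.3, 94.9]
tcp_rot: [-1.572, 0.003, -0.351]
ft_force: [-0.3, 1.0, 0.0]
opening: 0.252
```

{"fn": "apply_moves", "kwargs": {
  "increments": [
    [[0,-3,0],[0,0,0],4],
    [[0,-4,0],[0,0,0],4],
    [[3,-2,0],[0,0,0],4],
    [[0,0,0],[0,0,0],4],
    [[0,0,0],[0,0,0],4]
  ]
}}

```text
t: 11.15
eef_pos: [597.2, 45.1, 189.1]
tcp_rot: [-1.571, 0.002, -0.35]
ft_force: [-0.7, 0.2, 0.8]
opening: 0.419
```

```bash
python3 -c "
from h import *
todo([461,-172,160],-0.35)
a=shot('wrist'); print(find(a,'screen_mid'),find(a,'screen'),find(a,'mouth'))
print(proj(a,[569.2,55.3,70]))
u,v=proj(a,[569.2,55.3,70]).astype(int)
cv2.imwrite('pics/w8.png',cv2.resize(a['img'][v-60:v+60,u-80:u+80],None,fx=5,fy=5,interpolation=2)[:,:,::-1])
"
```

```text
cm [ -5.33   2.94 -25.06] deg [ 0.04 -0.02 -0.11] tcp [597.2  45.1 189.1] rot [-1.5715  0.0019 -0.3503] op 39.8 F [-0.7  0.2  0.8] t 11.15 j6 -1.26
[(0.65, [551.5, 291.7, 10.9]), (0.56, [570.7, 56.1, 81.0])] [(0.66, [569.5, 53.3, 68.1]), (0.66, [720.5, 261.0, -1.3]), (0.61, [544.8, 292.1, -2.4])] []
[259.19753157 157.53175267]
```

View pics/w8.png

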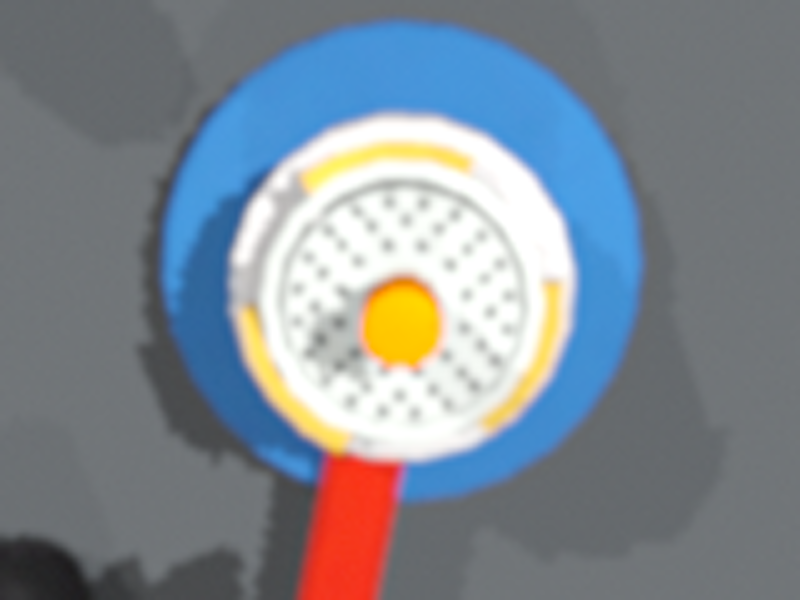

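The screen lies flat in the mouth, concentric to within a fraction of a mm, with the stem centred. The ribs are visible too, and they put the gaps at roughly world 106°/226°/346°. Now to the ring.

{"fn": "apply_moves", "kwargs": {
  "increments": [
    [[-1.1,0.2,-5.0],[0,0,0],9.5],
    [[-1.1,0.2,-5.0],[0,0,0],9.5],
    [[-1.1,0.2,-5.0],[0,0,0],9.5],
    [[-1.1,0.2,-5.0],[0,0,0],9.5],
    [[-1.0,0,-4.5],[0,0,0],9.5]
  ]
}}

```text
t: 11.98
eef_pos: [458.5, -168.9, 178.8]
tcp_rot: [-1.572, 0.005, -0.344]
ft_force: [0.5, 0.1, 0.4]
opening: 0.888
```

{"fn": "apply_moves", "kwargs": {
  "increments": [
    [[0,0,0],[0,-10,0],9.5],
    [[0,0,0],[0,-10,0],9.5],
    [[0,0,0],[0,-10,0],9.5],
    [[0,0,0],[0,-10,0],9.5],
    [[0,0,0],[0,-9,0],9.5]
  ]
}}

```text
t: 12.6
eef_pos: [455.0, -170.5, 177.3]
tcp_rot: [-1.564, 0.006, 0.533]
ft_force: [-1.0, -0.5, -0.5]
opening: 1.0
```

```bash
python3 -c "
from h import *
todo([461,-172,100],0.5)
a=shot('wrist','w9.png'); print(find(a,'ring_mid'),find(a,'ring'),find(a,'pins'))
print(proj(a,[461,-172,36]))
todo([461,-172,100],0.5)
"
```

```text
cm [ 0.49  7.72 -0.48] deg [-0.38  1.88 -0.35] tcp [ 455.  -170.5  177.3] rot [-1.564   0.006   0.5329] op 95.0 F [-1.  -0.5 -0.5] t 12.6 j6 -2.6
[(0.9, [461.3, -175.9, 20.9])] [(0.93, [465.3, -179.5, -2.7])] []
[253.63380721 190.27374049]
cm [ 0.48  7.74 -0.46] deg [-0.36  1.34 -0.34] tcp [ 455.2 -170.6  177.4] rot [-1.5644  0.0059  0.5235] op 95.3 F [-0.1 -0.   0.7] t 12.8 j6 -2.59
```

View pics/w9.png

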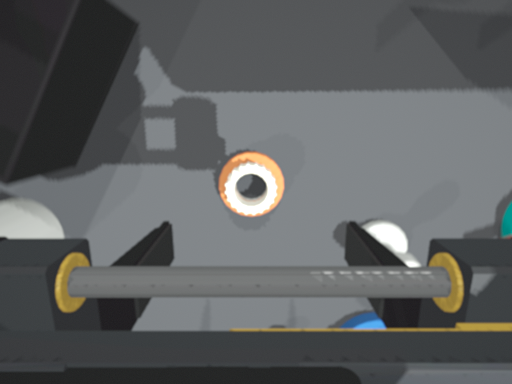

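The ring is at about (251,186), its white collar centred near (251,190). I'll fit the collar.

```bash
cat > ringfit.py <<'E'
from h import *
a=shot('wrist'); u0,v0=proj(a,[461,-173,36]).astype(int); T=tool()
def fit(a,z,u0,v0,w=45):
    hsv=cv2.cvtColor(a['img'],cv2.COLOR_RGB2HSV)
    m=((hsv[...,2]>165)&(hsv[...,1]<70)).astype('u1'); m[:v0-w]=0; m[v0+w:]=0; m[:,:u0-w]=0; m[:,u0+w:]=0
    n,l,st,ce=cv2.connectedComponentsWithStats(m); i=1+st[1:,4].argmax(); print(st[i])
    c=max(cv2.findContours((l==i).astype('u1'),0,1)[0],key=cv2.contourArea)
    P=np.array([pix2z(a,*p[0],z)[:2] for p in cv2.convexHull(c)])
    (x,y),r=cv2.minEnclosingCircle(P.astype('f4')); print('collar',x,y,r); return x,y
x,y=fit(a,36,u0,v0)
o=((cv2.cvtColor(a['img'],cv2.COLOR_RGB2HSV)[...,1]>60)).astype('u1'); o[:v0-60]=0;o[v0+45:]=0;o[:,:u0-60]=0;o[:,u0+60:]=0
n,l,st,ce=cv2.connectedComponentsWithStats(o); i=1+st[1:,4].argmax()
c=max(cv2.findContours((l==i).astype('u1'),0,1)[0],key=cv2.contourArea)
P=np.array([pix2z(a,*p[0],14)[:2] for p in cv2.convexHull(c)])
print('skirt',cv2.minEnclosingCircle(P.astype('f4')))
todo([x,y,60],0.5)
E
python3 ringfit.py
```

```text
[ 225  162   53   53 1552]
collar 461.1244201660156 -175.50311279296875 26.521467208862305
skirt ((461.40887451171875, -175.10105895996094), 34.976097106933594)
cm [ 0.34 11.74 -0.79] deg [-0.36  1.36 -0.34] tcp [ 455.2 -170.7  177.5] rot [-1.5645  0.0058  0.5237] op 94.7 F [ 0.2  0.2 -0.3] t 12.85 j6 -2.59
```

{"fn": "apply_moves", "kwargs": {
  "increments": [
    [[0.34,2,-0.79],[-0.36,1.36,-0.34],9.5],
    [[0,4,0],[0,0,0],9.5],
    [[0,4,0],[0,0,0],9],
    [[0,1.7,0],[0,0,0],8.5],
    [[0,0,0],[0,0,0],8]
  ]
}}

```text
t: 13.48
eef_pos: [462.9, -176.1, 57.6]
tcp_rot: [-1.573, -0.002, 0.485]
ft_force: [0.6, -0.2, -0.7]
opening: 0.861
```

```bash
python3 -c "
from h import *
todo([461.2,-175.3,18],0.5)
a=shot('wrist'); print(find(a,'ring_mid'))"
```

```text
cm [-0.12  3.96  0.15] deg [ 0.12 -0.85  0.09] tcp [ 462.9 -176.1   57.6] rot [-1.5729e+00 -1.5000e-03  4.8510e-01] op 81.8 F [ 0.6 -0.2 -0.7] t 13.47 j6 -2.55
[]
```

{"fn": "apply_moves", "kwargs": {
  "increments": [
    [[-0.12,1.5,0.15],[0.1,0,0.1],7.5],
    [[0,1.6,0],[0,0,0],7],
    [[0,0.9,0],[0,0,0],7],
    [[0,0,0],[0,0,0],7],
    [[0,0,0],[0,0,0],7]
  ]
}}

```text
t: 14.2
eef_pos: [462.7, -176.1, 18.9]
tcp_rot: [-1.577, -0.003, 0.484]
ft_force: [0.6, -0.3, -1.1]
opening: 0.737
```

```bash
python3 -c "
from h import *
todo([461.2,-175.3,17.3])"
```

```text
cm [-0.09  0.16  0.15] deg [ 0.34 -0.    0.2 ] tcp [ 462.7 -176.1   18.9] rot [-1.5767 -0.0035  0.4843] op 70.0 F [ 0.6 -0.3 -1.1] t 14.2 j6 -2.55
```

{"fn": "apply_moves", "kwargs": {
  "increments": [
    [[-0.09,0.15,0.15],[0.34,0,0.2],7],
    [[0,0,0],[0,0,0],6],
    [[0,0,0],[0,0,0],3],
    [[0,0,0],[0,0,0],3],
    [[0,0,0],[0,0,0],3]
  ]
}}

```text
t: 14.82
eef_pos: [461.5, -175.4, 18.2]
tcp_rot: [-1.572, -0.001, 0.484]
ft_force: [-0.6, 1.1, -0.3]
opening: 0.503
```

```bash
python3 -c "
from h import *
todo([461.2,-175.3,17.3])"
```

```text
cm [-0.02  0.09  0.02] deg [ 0.05 -0.    0.03] tcp [ 461.5 -175.4   18.2] rot [-1.5717e+00 -6.0000e-04  4.8430e-01] op 47.8 F [-0.6  1.1 -0.3] t 14.82 j6 -2.55
```

{"fn": "apply_moves", "kwargs": {
  "increments": [
    [[0,-1,0],[0,0,0],3],
    [[0,-4,0],[0,0,0],3],
    [[0,-5,0],[0,0,0],3],
    [[0,-4,0],[0,0,0],3],
    [[0,0,0],[0,0,0],3]
  ]
}}

```text
t: 15.45
eef_pos: [461.0, -175.1, 164.5]
tcp_rot: [-1.571, -0.0, 0.484]
ft_force: [-0.4, 0.3, -1.0]
opening: 0.498
```

```bash
python3 -c "
from h import *
todo([569.2,55.3,158],0.484)
a=shot('wrist'); T=np.linalg.inv(tool())
for t in('ring_mid','ring'):
  for c,w in find(a,t): print(t,c,np.round(T@np.append(w,1),1))
"
```

```text
cm [20.3   0.64 15.35] deg [0.04 0.02 0.02] tcp [ 461.  -175.1  164.5] rot [-1.5714e+00 -4.0000e-04  4.8430e-01] op 47.3 F [-0.4  0.3 -1. ] t 15.45 j6 -2.55
ring 0.61 [ 0.9 20.4 -2.7  1. ]
```

{"fn": "apply_moves", "kwargs": {
  "increments": [
    [[4.1,0,3.1],[0,0,0],3],
    [[4.1,0,3.1],[0,0,0],3],
    [[4.1,0,3.1],[0,0,0],3],
    [[4.1,0,3.1],[0,0,0],3],
    [[3.8,0,2.9],[0,0,0],3]
  ]
}}

```text
t: 16.23
eef_pos: [567.5, 59.0, 153.1]
tcp_rot: [-1.559, 0.014, 0.477]
ft_force: [0.4, -0.4, -0.4]
opening: 0.499
```

{"fn": "apply_moves", "kwargs": {
  "increments": [
    [[0,0,0],[0,0,0],3],
    [[0,0,0],[0,0,0],3],
    [[0,0,0],[0,0,0],3],
    [[0,0,0],[0,0,0],3],
    [[0,0,0],[0,0,0],3]
  ]
}}

```text
t: 16.85
eef_pos: [565.9, 59.0, 149.0]
tcp_rot: [-1.555, 0.02, 0.478]
ft_force: [0.1, -0.4, -1.1]
opening: 0.502
```

```bash
python3 -c "
from h import *
todo([569.2,55.3,125],0.484)
"
```

```text
cm [ 0.17  2.39 -0.52] deg [-0.9  -0.34 -1.14] tcp [565.9  59.  149. ] rot [-1.5552  0.02    0.4782] op 47.7 F [ 0.1 -0.4 -1.1] t 16.85 j6 -2.07
```

{"fn": "apply_moves", "kwargs": {
  "increments": [
    [[0.17,0.4,-0.52],[-0.9,-0.34,-1.14],3],
    [[0,1.4,0],[0,0,0],3],
    [[0,1.4,0],[0,0,0],3],
    [[0,1.2,0],[0,0,0],3],
    [[0,0,0],[0,0,0],3]
  ]
}}

```text
t: 17.48
eef_pos: [569.3, 54.2, 101.8]
tcp_rot: [-1.57, 0.001, 0.482]
ft_force: [0.1, -0.1, -0.1]
opening: 0.497
```

```bash
python3 -c "
from h import *
todo([569.2,55.3,92],0.484)
a=shot('wrist','w10.png'); c=[569.2,55.3]; T=tool()
im=a['img'].copy()
def draw(c,r,z,col):
  for t in np.radians(range(0,360,3)):
    u,v=proj(a,[c[0]+r*np.cos(t),c[1]+r*np.sin(t),z]).round().astype(int)
    im[v,u]=col
draw(c,25,70,[255,0,255]);draw(T[:2,3],33.5,T[2,3]-3,[0,255,0]);draw(T[:2,3],24,T[2,3]+18,[0,255,0]);draw(c,50,18,[255,0,255])
cv2.imwrite('pics/w10.png',cv2.resize(im[110:290,140:380],None,fx=3,fy=3,interpolation=0)[:,:,::-1])
"
```

```text
cm [0.04 0.98 0.1 ] deg [-0.03 -0.1  -0.05] tcp [569.3  54.2 101.8] rot [-1.5703e+00  9.0000e-04  4.8230e-01] op 47.3 F [ 0.1 -0.1 -0.1] t 17.48 j6 -2.07
```

View pics/w10.png

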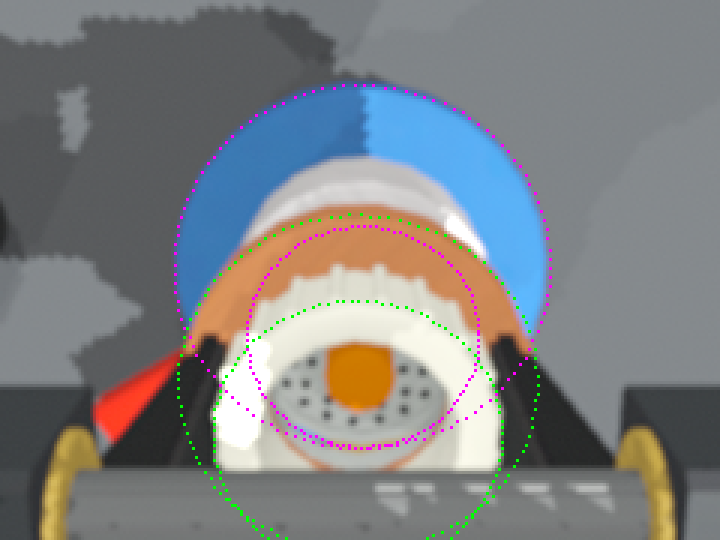

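The ring sits over the head with the stem visible through its hole, lateral offset about 1 mm as computed. I'm lowering to just above the ribs with that correction.

{"fn": "apply_moves", "kwargs": {
  "increments": [
    [[0.04,0.4,0.1],[0,0,0],3],
    [[0,0.4,0],[0,0,0],3],
    [[0,0.3,0],[0,0,0],3],
    [[0,0.1,0],[0,0,0],3],
    [[0,0,0],[0,0,0],3]
  ]
}}

```text
t: 18.15
eef_pos: [569.9, 55.5, 90.4]
tcp_rot: [-1.571, -0.001, 0.483]
ft_force: [-0.2, -0.7, -0.5]
opening: 0.5
```

```bash
python3 -c "
from h import *
todo([569.2,55.3,86],0.484)
"
```

```text
cm [-0.08  0.44  0.02] deg [ 0.03 -0.09  0.07] tcp [569.9  55.5  90.4] rot [-1.5714e+00 -1.2000e-03  4.8250e-01] op 47.5 F [-0.2 -0.7 -0.5] t 18.15 j6 -2.07
```

{"fn": "apply_moves", "kwargs": {
  "increments": [
    [[-0.06,0.15,0.02],[0,0,0],3],
    [[0,0.15,0],[0,0,0],3],
    [[0,0.15,0],[0,0,0],3],
    [[0,0.15,0],[0,0,0],3],
    [[0,0.1,0],[0,0,0],3]
  ]
}}

```text
t: 18.77
eef_pos: [569.4, 55.3, 83.2]
tcp_rot: [-1.572, -0.002, 0.482]
ft_force: [0.7, 0.4, 1.6]
opening: 0.497
```

```bash
python3 -c "
from h import *
todo([569.2,55.3,82],0.484)
"
```

```text
cm [-0.02  0.12  0.01] deg [ 0.05 -0.09  0.09] tcp [569.4  55.3  83.2] rot [-1.5717 -0.0016  0.4824] op 47.2 F [0.7 0.4 1.6] t 18.77 j6 -2.07
```

{"fn": "apply_moves", "kwargs": {
  "increments": [
    [[0,0.1,0],[0,0,0],3],
    [[0,0.1,0],[0,0,0],3],
    [[0,0.1,0],[0,0,0],3],
    [[0,0,0],[0,0,0],3],
    [[0,0,0],[0,0,0],3]
  ]
}}

```text
t: 19.4
eef_pos: [569.8, 55.5, 82.8]
tcp_rot: [-1.573, -0.004, 0.482]
ft_force: [-0.2, -0.5, 2.4]
opening: 0.5
```

```bash
python3 -c "
from h import *
todo([569.2,55.3,80],0.484)
"
```

```text
cm [-0.06  0.28  0.01] deg [ 0.11 -0.11  0.21] tcp [569.8  55.5  82.8] rot [-1.5727 -0.0037  0.4821] op 47.5 F [-0.2 -0.5  2.4] t 19.4 j6 -2.07
```

{"fn": "apply_moves", "kwargs": {
  "increments": [
    [[-0.05,0.2,0],[0.1,0,0.2],3],
    [[0,0.25,0],[0,0,0],3],
    [[0,0.25,0],[0,0,0],3],
    [[0,0.25,0],[0,0,0],3],
    [[0,0.25,0],[0,0,0],3]
  ]
}}

```text
t: 20.02
eef_pos: [572.3, 56.9, 78.5]
tcp_rot: [-1.574, -0.01, 0.481]
ft_force: [-8.0, 2.0, 28.6]
opening: 0.502
```

```bash
python3 -c "
from h import *
todo([569.2,55.3,80],0.484)
"
```

```text
cm [-0.35 -0.15  0.  ] deg [ 0.18 -0.19  0.6 ] tcp [572.3  56.9  78.5] rot [-1.574  -0.0104  0.4807] op 47.7 F [-8.   2.  28.6] t 20.02 j6 -2.07
```

That was hard contact, so the pins are on the ribs. Backing off at once and re-centring.

{"fn": "apply_moves", "kwargs": {
  "increments": [
    [[-0.1,-0.3,0],[0,0,0.2],3],
    [[-0.1,-0.3,0],[0,0,0.2],3],
    [[-0.1,-0.1,0],[0.1,0,0.2],3],
    [[0,0,0],[0,0,0],3],
    [[0,0,0],[0,0,0],3]
  ]
}}

```text
t: 20.65
eef_pos: [569.5, 55.5, 85.1]
tcp_rot: [-1.572, 0.001, 0.481]
ft_force: [0.3, 0.2, -0.3]
opening: 0.503
```

```bash
python3 -c "
from h import *
todo([569.2,55.3,86],0.484)
"
```

```text
cm [-0.03 -0.09 -0.  ] deg [ 0.06 -0.18 -0.05] tcp [569.5  55.5  85.1] rot [-1.5719e+00  9.0000e-04  4.8090e-01] op 47.8 F [ 0.3  0.2 -0.3] t 20.65 j6 -2.07
```

```bash
python3 -c "
from h import *
a=shot('wrist','w11raw.png')['img'][110:290,140:380]
b=cv2.resize(cv2.imread('pics/w10.png'),(240,180),interpolation=0)[:,:,::-1]
def copper(im):
  h=cv2.cvtColor(np.ascontiguousarray(im),cv2.COLOR_RGB2HSV); m=(h[...,0]<18)&(h[...,1]>90)&(h[...,2]>120)
  return m
for im in(b,a):
  m=copper(im)
  for u in (100,110,120,130,140):
    r=np.nonzero(m[:110,u])[0]; print(u,r.min() if len(r) else None,r[r<100].max() if len(r) else None,end=' | ')
  print()
g=[cv2.cvtColor(np.ascontiguousarray(i[60:110,80:160]),cv2.COLOR_RGB2GRAY).astype('f4') for i in(b,a)]
print(cv2.phaseCorrelate(g[0],g[1]))
"
```

```text
100 72 91 | 110 69 88 | 120 69 89 | 130 70 90 | 140 72 91 | 
100 68 90 | 110 66 87 | 120 66 88 | 130 67 89 | 140 69 90 | 
((0.21626232989552108, -1.197414402622968), 0.4731989517211914)
```

{"fn": "apply_moves", "kwargs": {
  "increments": [
    [[-0.03,0.1,0],[0,0,0],3],
    [[0,0.1,0],[0,0,0],3],
    [[0,0.05,0],[0,8,0],3],
    [[0,0.05,0],[0,8,0],3],
    [[0,0.05,0],[0,8,0],3]
  ]
}}

```text
t: 21.32
eef_pos: [569.6, 55.8, 81.7]
tcp_rot: [-1.571, -0.001, 0.05]
ft_force: [-0.0, 1.3, 2.1]
opening: 0.498
```

```bash
python3 -c "
from h import *
todo([569.2,55.3,82])
"
```

```text
cm [-0.04 -0.03 -0.05] deg [ 0.04 -0.    0.04] tcp [569.6  55.8  81.7] rot [-1.5715e+00 -7.0000e-04  4.9900e-02] op 47.4 F [-0.   1.3  2.1] t 21.32 j6 -1.64
```

{"fn": "apply_moves", "kwargs": {
  "increments": [
    [[-0.04,0.05,-0.05],[0,8,0],3],
    [[0,0.05,0],[0,8,0],3],
    [[0,0.05,0],[0,5,0],3],
    [[0,0.03,0],[0,0,0],3],
    [[0,0,0],[0,0,0],3]
  ]
}}

```text
t: 21.95
eef_pos: [570.1, 56.0, 81.1]
tcp_rot: [-1.569, -0.004, -0.327]
ft_force: [-0.3, -0.4, 2.8]
opening: 0.503
```

```bash
python3 -c "
from h import *
todo([569.2,55.3,82])
"
```

```text
cm [-0.06 -0.09 -0.1 ] deg [-0.08  0.    0.21] tcp [570.1  56.   81.1] rot [-1.5694 -0.0036 -0.3273] op 47.8 F [-0.3 -0.4  2.8] t 21.95 j6 -1.26
```

{"fn": "apply_moves", "kwargs": {
  "increments": [
    [[-0.06,0.05,-0.1],[-0.1,6,0.2],3],
    [[0,0.05,0],[0,6,0],3],
    [[0,0.05,0],[0,6,0],3],
    [[0,0.05,0],[0,3,0],3],
    [[0,0.0,0],[0,0,0],3]
  ]
}}

```text
t: 22.58
eef_pos: [569.2, 54.1, 79.3]
tcp_rot: [-1.573, -0.001, -0.694]
ft_force: [-1.7, 1.0, 4.5]
opening: 0.497
```

```bash
python3 -c "
from h import *
s=readout.state(); print('moment',s['moment'])
todo([569.2,55.3,82])
"
```

```text
moment [ 0.16336574  0.25626493 -0.01043617]
cm [-0.08 -0.27  0.09] deg [ 0.12 -0.    0.09] tcp [569.2  54.1  79.3] rot [-1.5728e+00 -1.5000e-03 -6.9400e-01] op 47.2 F [-1.7  1.   4.5] t 22.57 j6 -0.89
```

{"fn": "apply_moves", "kwargs": {
  "increments": [
    [[-0.08,0.05,0.09],[0.1,0,0.1],3],
    [[0,0.1,0],[0,0,0],3],
    [[0,0.1,0],[0,0,0],3],
    [[0,0.1,0],[0,0,0],3],
    [[0,0,0],[0,0,0],3]
  ]
}}

```text
t: 23.2
eef_pos: [569.2, 54.4, 77.6]
tcp_rot: [-1.571, -0.001, -0.686]
ft_force: [-3.2, -0.3, 6.4]
opening: 0.498
```

```bash
python3 -c "
from h import *
s=readout.state(); print('moment',s['moment'])
todo([569.2,55.3,82])
a=shot('wrist'); c=a['img'][110:290,140:380]; cv2.imwrite('pics/w12.png',cv2.resize(c,None,fx=3,fy=3,interpolation=2)[:,:,::-1])
"
```

```text
moment [ 4.50427970e-02  4.08269627e-01 -1.55161407e-04]
cm [-0.05 -0.44  0.07] deg [ 0.02 -0.    0.07] tcp [569.2  54.4  77.6] rot [-1.5712e+00 -1.2000e-03 -6.8580e-01] op 47.3 F [-3.2 -0.3  6.4] t 23.2 j6 -0.9
```

View pics/w12.png

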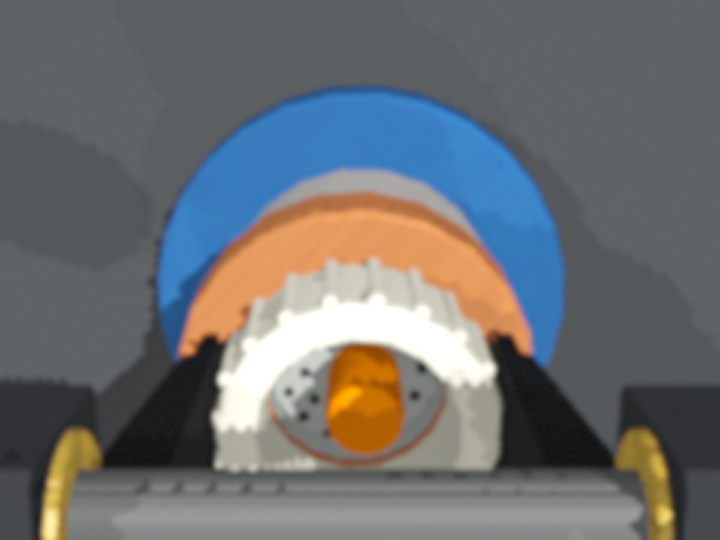

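The contact is now soft, rising about 1.2 N/mm, so the pins are in the gaps and the ring is on the screen about 2.8 mm compressed. The picture shows the ring level and the stem in its hole at (365,400). Turning clockwise under this light pressure.

{"fn": "apply_moves", "kwargs": {
  "increments": [
    [[-0.06,0.03,0.04],[0,5,0],3],
    [[0,0.02,0],[0,6,0],3],
    [[0,0.02,0],[0,6,0],3],
    [[0,0.02,0],[0,6,0],3],
    [[0,0,0],[0,0,0],3]
  ]
}}

```text
t: 23.88
eef_pos: [570.1, 54.8, 77.6]
tcp_rot: [-1.568, -0.004, -1.09]
ft_force: [-0.9, 0.8, 1.6]
opening: 0.498
```

```bash
python3 -c "
from h import *
s=readout.state(); print('moment',s['moment'])
todo([569.2,55.3,77])
"
```

```text
moment [ 0.02382499  0.06416182 -0.10183638]
cm [-0.09  0.06 -0.05] deg [-0.15  0.    0.2 ] tcp [570.1  54.8  77.6] rot [-1.5682 -0.0035 -1.0896] op 47.3 F [-0.9  0.8  1.6] t 23.88 j6 -0.5
```

At the same height the force dropped to 1.6 N, so the thread now carries the load and the pins are engaged. Continuing, following the pitch down.

{"fn": "apply_moves", "kwargs": {
  "increments": [
    [[-0.07,0.04,-0.03],[-0.1,6,0.1],3],
    [[0,0.04,0],[0,6,0],3],
    [[0,0.04,0],[0,6,0],3],
    [[0,0.04,0],[0,3,0],3],
    [[0,0,0],[0,0,0],3]
  ]
}}

```text
t: 24.5
eef_pos: [570.1, 54.5, 76.7]
tcp_rot: [-1.568, -0.003, -1.448]
ft_force: [-0.6, 1.2, 3.1]
opening: 0.499
```

```bash
python3 -c "
from h import *
s=readout.state(); print('moment',s['moment'])
todo([569.2,55.3,76])
"
```

```text
moment [-0.11632348  0.12330242  0.13665806]
cm [-0.09  0.07 -0.08] deg [-0.18  0.    0.16] tcp [570.1  54.5  76.7] rot [-1.5677 -0.0029 -1.4477] op 47.4 F [-0.6  1.2  3.1] t 24.5 j6 -0.14
```

{"fn": "apply_moves", "kwargs": {
  "increments": [
    [[-0.03,0.03,-0.05],[-0.1,6,0.1],3],
    [[0,0.03,0],[0,6,0],3],
    [[0,0.03,0],[0,6,0],3],
    [[0,0.03,0],[0,4,0],3],
    [[0,0,0],[0,0,0],3]
  ]
}}

```text
t: 25.12
eef_pos: [569.4, 53.6, 76.8]
tcp_rot: [-1.568, -0.004, -1.816]
ft_force: [-0.3, 0.6, 1.9]
opening: 0.501
```

```bash
python3 -c "
from h import *
s=readout.state(); print('moment',s['moment'])
todo([569.2,55.3,76])
"
```

```text
moment [-0.04762295  0.15132749  0.7136409 ]
cm [-0.16  0.08 -0.06] deg [-0.14  0.    0.25] tcp [569.4  53.6  76.8] rot [-1.5683 -0.0043 -1.8162] op 47.6 F [-0.3  0.6  1.9] t 25.12 j6 0.23
```

{"fn": "apply_moves", "kwargs": {
  "increments": [
    [[-0.08,0.03,-0.03],[-0.1,6,0.2],3],
    [[0,0.03,0],[0,6,0],3],
    [[0,0,0],[0,0,0],3],
    [[0,0,0],[0,0,0],3],
    [[0,0,0],[0,0,0],3]
  ]
}}

```text
t: 25.75
eef_pos: [569.4, 54.4, 76.8]
tcp_rot: [-1.569, -0.001, -2.015]
ft_force: [-1.2, -0.6, 2.8]
opening: 0.5
```

```bash
python3 -c "
from h import *
s=readout.state(); print('moment',s['moment'])
todo([569.2,55.3,76])
a=shot('wrist','w13.png'); b=shot('scene'); T=tool()
for p in (a,b): print(find(p,'ring_mid'),find(p,'ring'))
"
```

```text
moment [-0.06532655  0.33880701  0.31500386]
cm [-0.08  0.08 -0.06] deg [-0.1   0.    0.06] tcp [569.4  54.4  76.8] rot [-1.5690e+00 -1.1000e-03 -2.0147e+00] op 47.5 F [-1.2 -0.6  2.8] t 25.75 j6 0.43
[(0.18, [620.2, 186.4, -1.0])] [(0.59, [570.6, 53.8, 56.8])]
[(0.71, [572.7, 60.1, 64.1]), (0.7, [569.8, 58.6, 72.4])] [(0.89, [571.0, 58.0, 55.4]), (0.4, [450.4, -14.7, 1.0]), (0.17, [569.7, 58.9, 71.4])]
```

{"fn": "apply_moves", "kwargs": {
  "increments": [
    [[-0.06,0.03,-0.03],[-0.1,4,0.1],3],
    [[0,0.03,0],[0,6,0],3],
    [[0,0.03,0],[0,6,0],3],
    [[0,0.03,0],[0,6,0],3],
    [[0,0.03,0],[0,6,0],3]
  ]
}}

```text
t: 26.68
eef_pos: [570.2, 55.4, 76.7]
tcp_rot: [-1.568, 0.002, -2.513]
ft_force: [-0.3, 0.8, 6.0]
opening: 0.502
```

```bash
python3 -c "
from h import *
s=readout.state(); print('moment',s['moment'])
todo([569.2,55.3,76])
"
```

```text
moment [0.15560982 0.22881919 0.899342  ]
cm [ 0.09  0.07 -0.05] deg [-0.13 -0.   -0.13] tcp [570.2  55.4  76.7] rot [-1.5685e+00  2.3000e-03 -2.5128e+00] op 47.7 F [-0.3  0.8  6. ] t 26.68 j6 0.92
```

The torque is now level at about 0.9 N m and the height no longer changes, so the ring is either at the stop or slipping in the fingers. I'll release and check its height independently.

{"fn": "apply_moves", "kwargs": {
  "increments": [
    [[0,0,0],[0,-2,0],7],
    [[0,0,0],[0,0,0],7],
    [[0,0,0],[0,0,0],7],
    [[0,-2,0],[0,0,0],7],
    [[0,-3,0],[0,0,0],7]
  ]
}}

```text
t: 27.3
eef_pos: [569.0, 55.4, 124.8]
tcp_rot: [-1.572, -0.001, -2.476]
ft_force: [-0.7, -0.4, -0.3]
opening: 0.733
```

```bash
python3 -c "
from h import *
todo([569.2,55.3,110])
a=shot('wrist','w14.png')
for t in('ring_mid','ring'): print(find(a,t))
"
```

```text
cm [-0.01  1.48  0.02] deg [ 0.09 -0.    0.08] tcp [569.   55.4 124.8] rot [-1.5723e+00 -1.5000e-03 -2.4759e+00] op 69.7 F [-0.7 -0.4 -0.3] t 27.3 j6 0.89
[]
[(0.9, [568.3, 50.8, 55.6])]
```

{"fn": "apply_moves", "kwargs": {
  "increments": [
    [[2.0,0.5,0],[0.1,0,0.1],0],
    [[0,0.5,0],[0,0,0],0],
    [[0,0.5,0],[0,0,0],0],
    [[0,0.4,0],[0,0,0],0],
    [[0,0,0],[0,0,0],0]
  ]
}}

```text
t: 28.08
eef_pos: [554.0, 43.5, 102.8]
tcp_rot: [-1.57, 0.001, -2.475]
ft_force: [-0.1, 0.4, 0.3]
opening: 0.269
```

```bash
python3 -c "
from h import *
todo([569.2-20*.788,55.3-20*.617,95.5])
"
```

```text
cm [0.08 0.73 0.01] deg [-0.04 -0.   -0.08] tcp [554.   43.5 102.8] rot [-1.5700e+00  1.3000e-03 -2.4755e+00] op 25.5 F [-0.1  0.4  0.3] t 28.07 j6 0.86
```

{"fn": "apply_moves", "kwargs": {
  "increments": [
    [[0,0.2,0],[0,0,0],0],
    [[0,0.15,0],[0,0,0],0],
    [[0,0.1,0],[0,0,0],0],
    [[0,0.05,0],[0,0,0],0],
    [[0,0.05,0],[0,0,0],0]
  ]
}}

```text
t: 28.7
eef_pos: [554.4, 43.7, 97.2]
tcp_rot: [-1.57, 0.002, -2.475]
ft_force: [0.5, 0.3, 0.1]
opening: 0.0
```

{"fn": "apply_moves", "kwargs": {
  "increments": [
    [[0,0.05,0],[0,0,0],0],
    [[0,0.05,0],[0,0,0],0],
    [[0,0.03,0],[0,0,0],0],
    [[0,0.03,0],[0,0,0],0],
    [[0,0.0,0],[0,0,0],0]
  ]
}}

```text
t: 29.32
eef_pos: [554.5, 43.6, 95.8]
tcp_rot: [-1.569, 0.002, -2.475]
ft_force: [-0.6, -0.8, 1.1]
opening: 0.003
```

{"fn": "apply_moves", "kwargs": {
  "increments": [
    [[0,0.05,0],[0,0,0],0],
    [[0,0.05,0],[0,0,0],0],
    [[0,0.04,0],[0,0,0],0],
    [[0,0.04,0],[0,0,0],0],
    [[0,0.0,0],[0,0,0],0]
  ]
}}

```text
t: 29.95
eef_pos: [554.6, 43.5, 95.7]
tcp_rot: [-1.568, 0.003, -2.475]
ft_force: [-0.8, 0.4, 3.2]
opening: 0.006
```

Contact is at 95.7 mm, against 95.5 mm expected for fully home. I'll probe the opposite side too, to rule out tilt.

{"fn": "apply_moves", "kwargs": {
  "increments": [
    [[0,-1,0],[-0.2,0,-0.2],0],
    [[-2.1,0,0.05],[0,0,0],0],
    [[-2.0,0,0],[0,0,0],0],
    [[0,0.3,0],[0,0,0],0],
    [[0,0.2,0],[0,0,0],0]
  ]
}}

```text
t: 30.58
eef_pos: [587.7, 68.7, 102.3]
tcp_rot: [-1.572, -0.001, -2.475]
ft_force: [-0.7, 0.3, 0.7]
opening: 0.007
```

```bash
python3 -c "
from h import *
todo([569.2+20*.788,55.3+20*.617,95.5])
"
```

```text
cm [ 0.28  0.68 -0.08] deg [ 0.07 -0.    0.04] tcp [587.7  68.7 102.3] rot [-1.5721e+00 -7.0000e-04 -2.4754e+00] op 0.7 F [-0.7  0.3  0.7] t 30.57 j6 0.91
```

{"fn": "apply_moves", "kwargs": {
  "increments": [
    [[0.28,0.2,0],[0,0,0],0],
    [[0,0.15,0],[0,0,0],0],
    [[0,0.1,0],[0,0,0],0],
    [[0,0.05,0],[0,0,0],0],
    [[0,0.05,0],[0,0,0],0]
  ]
}}

```text
t: 31.2
eef_pos: [584.3, 65.9, 96.5]
tcp_rot: [-1.573, -0.001, -2.476]
ft_force: [0.9, -0.2, -0.5]
opening: 0.004
```

{"fn": "apply_moves", "kwargs": {
  "increments": [
    [[0,0.05,0],[0,0,0],0],
    [[0,0.05,0],[0,0,0],0],
    [[0,0.04,0],[0,0,0],0],
    [[0,0.04,0],[0,0,0],0],
    [[0,0.0,0],[0,0,0],0]
  ]
}}

```text
t: 31.82
eef_pos: [584.4, 66.0, 95.7]
tcp_rot: [-1.572, -0.001, -2.476]
ft_force: [-2.3, -0.7, 3.4]
opening: 0.007
```

Both sides touch at 95.7 mm, so the ring is level and home. Retracting and doing a numeric centring check.

{"fn": "apply_moves", "kwargs": {
  "increments": [
    [[0,-2,0],[0,0,0],0],
    [[0,-4,0],[0,0,0],0],
    [[2.5,-4,0],[0,0,0],0],
    [[2.5,0,0],[0,0,0],0],
    [[0,0,0],[0,0,0],0]
  ]
}}

```text
t: 32.45
eef_pos: [544.3, 34.5, 197.5]
tcp_rot: [-1.573, -0.002, -2.476]
ft_force: [1.5, -0.0, -0.4]
opening: 0.006
```

```bash
python3 -c "
from h import *
from scipy.optimize import least_squares
a=shot('wrist','w15.png'); b=shot('scene')
for t in('ring_mid','ring','screen_mid'): print(t,find(a,t),find(b,t))
hsv=cv2.cvtColor(a['img'],cv2.COLOR_RGB2HSV); h=hsv
o=((h[...,0]<22)&(h[...,1]>150)&(h[...,2]>90)).astype('u1'); u,v=proj(a,[569.2,55.3,88]).astype(int); print(u,v)
m=np.zeros_like(o); cv2.circle(m,(int(u),int(v)),25,1,-1); ys,xs=np.nonzero(o&m)
if len(xs): print('stem',len(xs),pix2z(a,xs.mean(),ys.mean(),86))
w=((h[...,2]>140)&(h[...,1]<60)).astype('u1'); m[:]=0; cv2.circle(m,(int(u),int(v)),50,1,-1)
c=max(cv2.findContours(w&m,0,1)[0],key=cv2.contourArea)
P=np.array([pix2z(a,*p[0],95.5)[:2] for p in cv2.convexHull(c)]); print('collar',cv2.minEnclosingCircle(P.astype('f4')))
for t in ['cup','pitcher','tamper','basket','portafilter','brush']: print(t,find(b,t,n=1))
todo([569,55,200])
"
```

```text
ring_mid [(0.85, [567.8, 54.1, 81.7])] [(0.87, [571.1, 59.1, 75.0]), (0.55, [566.9, 58.7, 60.3])]
ring [(0.77, [569.6, 49.8, 56.3])] [(0.88, [568.9, 58.8, 57.7])]
screen_mid [(0.95, [552.0, 294.4, 13.1]), (0.59, [569.7, 55.0, 76.4])] [(0.6, [546.2, 295.8, 11.8]), (0.42, [566.2, 54.9, 72.3])]
257 155
stem 50 [572.83137522  56.14236491  86.        ]
collar ((569.7359008789062, 55.025054931640625), 25.616172790527344)
cup []
pitcher [(0.67, [641.6, -359.7, -3.4])]
tamper [(0.81, [452.4, -13.1, -2.6])]
basket [(0.87, [614.6, 191.1, -4.1])]
portafilter [(0.75, [773.3, -63.1, 0.1])]
brush [(0.71, [483.7, 422.6, -4.3])]
cm [-3.11 -0.29 -0.08] deg [ 0.12 -0.    0.12] tcp [545.   35.1 197.1] rot [-1.5729e+00 -2.2000e-03 -2.4748e+00] op 0.9 F [-0.1 -0.6 -1. ] t 33.15 j6 0.85
```

```bash
python3 -c "
from cell import env
print(env.job_done())"
```

```text
the job is handed in; nothing more can be done
None
```

The screen is in the mouth of the blue head and the ring is screwed down over it. I've handed the job in at about 33 s of the 72 s allowed, and no verdict was reported.

**What I did:**
- I set the steel screen in the bore with no contact force and let go of it. The picture showed it flat and centred.
- I put the ring on and turned it clockwise by feel. The contact turned from hard (pins on the ribs) to soft (about 1.2 N/mm), and then the thread took the load.
- I kept turning until the torque levelled at about 0.9 N·m with no further drop in height, while the fingers slipped on the ring.

**Last checks:**
- **Height and level:** closed fingers touched the top of the collar at 95.7 mm on both sides. Fully home would be 95.5 mm, so the ring is level and at its stop.
- **Centring:** the collar fit lies about 0.6 mm from the mouth axis I had measured, against the 3 mm limit.
- **Bystanders:** the pitcher, tamper, basket, portafilter and brush are within a few mm of where they were first seen.

**Failed or doubtful:**
- **Hard press:** while feeling for the thread I pressed once to 28.6 N at the wrist. The contact was hard, most likely pins on the ribs rather than the screen, but I had no reading of the force on the screen itself. If the screen took more than 25 N of that, the job has failed.
- **Screen under the ring:** the last stem check, from only a partial patch of pixels, came out about 3.7 mm off the axis. I gave it little weight, because the bore leaves the screen only about 1 mm of play.
- **Cup:** the network did not find it in the last picture. The arm never went near it.

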